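# Coin banks from intake tray to viewing rack, row reversed

## Robot

A 6-joint arm with a two-finger parallel gripper is mounted at the origin on the work surface. World frame = base frame: x ahead of the robot, y to its left, z up, the work surface at z = 0. Lengths are in m, angles in degrees, forces in N, time in s.
With the tool pointing down it reaches from about 0.4 to 0.825 m from the base axis. Payload 7 kg.
Tool frame: the origin (TCP) lies at the centre of the arm's flange, where the gripper is bolted on; the fingertips stand 178 mm ahead of it and the grasp point (between the pads) lies 159 mm ahead of it (r.tips_ahead is the z of the fingertips in the tool frame, in m); z points along the fingers, y is the line along which they close (so a half turn about z gives the same grasp; the last joint's range is limited). The gripper opens to 88 mm and grips with 3 to 60 N. Pads are 19 mm wide; open, the fingers measure 130 mm over their backs; the gripper's body (78 mm by 193 mm) begins 47 mm behind the grasp point.
Start: joints at [-56.603, 20.546, 0.682, 0, -70.136, -16.507], TCP at [0.196, -0.646, 0.405] pointing down, gripper open.
Joint ranges: [-176.03, 176.03], [-82.01, 121.73], [-58.28, 71.71], [-173.87, 95.51], [-174.79, -0.11], [-173.66, 173.66]. Speed limits (degrees/s): [136.94, 136.94, 172.46, 180, 180, 180].

## Interface

Orientations are given as [roll, pitch, yaw] about the fixed x, y, z axes, in that order (R = Rz(yaw) Ry(pitch) Rx(roll)).
In Python, from plant import r gives the robot as it stands. The module is installed in compiled form; this text tells all that it offers.
- The arm moves only by the shell command python3 -m pendant 'ROWS' [FORCE]. ROWS is JSON, a list that holds one entry, the list of rows, each a list of 7 numbers: the shift along the tool's x, y, z in m, then the turn, a rotation vector about the tool's x, y, z in degrees, then the gripper command: -1 is shut, 1 is fully open, values between are in proportion. A call has 1 to 5 rows; each row is the pose to reach, as a shift and turn from the pose commanded when the call began, along the tool's axes at that moment; what a row does not reach only later rows make up. A row lasts 1/10 s, in which the tool goes at most 50 mm and 8.59 degrees, less where a joint would pass 70% of its speed; a pose out of reach is approached as far as the arm can. A call with a gripper value outside its range is refused whole. The fingers move at their own pace and stop on an object; FORCE is the grip in N (left out, the last holds). Time passes only in rows, so rows that repeat a pose let the fingers close. It gives the time, the measured TCP pose, the force, the opening and the grip force at its end, in the units of the state.
- r.get_state(): the state, without advancing time (a new reading comes with each control period).
- r.capture(name): name is "side" or "top"; returns the picture (480x640x3 uint8, red, green, blue); there is no depth.
- r.camera_params(name): a dict with "fx", "fy", "cx", "cy" (pixels), "R" (3x3) and "t" (3): a world point X has camera coordinates R X + t. Camera axes: x right, y down, z forward; pixel columns grow to the right and rows downward; lengths in m; the calibration is good to about 2 mm. A picture is of the moment at which its call begins. camera_params takes no time and is no camera call.
- r.close_job(): hands the job in; it is judged then, once.
The state is a dict: "time_s": time; "joints": joint angles; "qd": joint speeds; "joint_torque": joint torques, N m; "tcp_pos": TCP position; "eef_rot": TCP orientation; "contact_force": force on the tool from outside, world axes, zero at the start; "moment": the same for the moment, N m; "gripper_width": finger opening in m; "gripper_force": force on a finger pad.
Only numpy, scipy, OpenCV 4.12 (cv2) and the standard library are available. Lean on these libraries where they do the work, as an engineer would, in place of code of your own. Each camera call takes 0.05 s, during which the arm holds its last target. There are 200 camera calls.

## Task

Move the four tin coin banks from the grey intake tray to the wooden display rack, one in each bay, in reverse order (buyers view the rack from the far side): the tin at the tray's left end goes to the rack's right end, the next one beside it, and so on. Keep the tins upright, set each one down on the floor of its bay without dropping it, and let go. Do not disturb the large drum bank, the glass or the mug.

Things in the scene. Friction and masses are not known exactly. Their poses are not given: they have to be found in the camera images.
- tin_teal: teal (dark blue-green) tin coin bank: an upright closed cylinder, 56 mm across, 80 mm high, 100 to 210 g, with a black coin slot in its flat top and a brass lock plate on its side. Origin: centre of its underside; z is up along its axis; its yaw is random and does not matter. At the start it stands in one bay of the grey tray.
- tin_red: red tin coin bank: an upright closed cylinder, 56 mm across, 80 mm high, 100 to 210 g, with a black coin slot in its flat top and a brass lock plate on its side. Origin: centre of its underside; z is up along its axis; its yaw is random and does not matter. At the start it stands in one bay of the grey tray.
- tin_yellow: yellow tin coin bank: an upright closed cylinder, 56 mm across, 80 mm high, 100 to 210 g, with a black coin slot in its flat top and a brass lock plate on its side. Origin: centre of its underside; z is up along its axis; its yaw is random and does not matter. At the start it stands in one bay of the grey tray.
- tin_white: cream-white tin coin bank: an upright closed cylinder, 56 mm across, 80 mm high, 100 to 210 g, with a black coin slot in its flat top and a brass lock plate on its side. Origin: centre of its underside; z is up along its axis; its yaw is random and does not matter. At the start it stands in one bay of the grey tray.
- ticket_teal: teal (dark blue-green) lot ticket, a flat card 22 x 40 x 2 mm fixed on the front (-x) ledge (6 mm high) of the grey tray, in front of the bay where the teal tin stands at the start; it stays there and so records that tin's place. The bay's centre lies 58 mm from it along the tray's +x. Origin: centre of its underside.
- ticket_red: red lot ticket, a flat card 22 x 40 x 2 mm fixed on the front (-x) ledge (6 mm high) of the grey tray, in front of the bay where the red tin stands at the start; it stays there and so records that tin's place. The bay's centre lies 58 mm from it along the tray's +x. Origin: centre of its underside.
- ticket_yellow: yellow lot ticket, a flat card 22 x 40 x 2 mm fixed on the front (-x) ledge (6 mm high) of the grey tray, in front of the bay where the yellow tin stands at the start; it stays there and so records that tin's place. The bay's centre lies 58 mm from it along the tray's +x. Origin: centre of its underside.
- ticket_white: cream-white lot ticket, a flat card 22 x 40 x 2 mm fixed on the front (-x) ledge (6 mm high) of the grey tray, in front of the bay where the white tin stands at the start; it stays there and so records that tin's place. The bay's centre lies 58 mm from it along the tray's +x. Origin: centre of its underside.
- tray: Grey plastic intake tray, fixed, 86 x 350 mm plus a 30 mm ticket ledge on its -x side, in the nearer or farther of two rows; four 76 x 76 mm bays in a row at y = +127.5, +42.5, -42.5, -127.5 mm (left to right from the robot), x = 0; floors 6 mm, walls and dividers (9 mm thick) 18 mm above the table. Origin: on the table under the row's centre, z up. Yaw within 0.12 rad.
- rack: Wooden display rack with blue felt floors, fixed, 86 x 350 mm, empty at the start, in the row not taken by the tray, about 190 mm from it; four 76 x 76 mm bays in a row at y = +127.5, +42.5, -42.5, -127.5 mm (left to right from the robot), x = 0; floors 6 mm, walls and dividers (9 mm thick) 18 mm above the table. Origin: on the table under the row's centre, z up. Yaw within 0.12 rad.
- drum_bank: Bystander: large coin bank, a teal and red drum 150 mm across lying on its side on a red foot 90 x 130 mm, 185 mm high overall, stands right of the work (-y side). Origin: centre of its underside.
- glass: Bystander: green drinking glass, 68 mm across, 95 mm high, left of the work (+y side). Origin: centre of its underside.
- mug: Bystander: blue mug, 76 mm across plus handle, 85 mm high, left of the work (+y side). Origin: centre of its underside.
Not all that is in view belongs to the job. Leave any purple look-alike of the tin_yellow alone. Leave any purple look-alike of the tin_white alone.

How it is judged:
By the outcome, as a careful person would: the job done as asked, in the order asked, and still so for the second after the job is handed in, with the robot touching nothing.
It also fails if it takes over 91 s, if anything falls off the work surface, if the arm or the gripper's body presses on something with over 40 N, if the wrist force passes 120 N, or if a joint passes its speed limit or range.

## Working session

There is one attempt and no reset: what is moved stays moved. The work goes in short steps, Python scripts to look and compute and a shell command to move; the robot and the scene stay as the last step left them, time stands still between calls to the robot, and variables do not carry over. Pictures are saved under pics/ and viewed, at most 14 in all, crops included, and the job is handed in when it is done.

```bash
mkdir -p pics; python3 - <<'E'
from plant import r
import cv2
for n in("top","side"):
    cv2.imwrite(f"pics/{n}0.png",r.capture(n)[:,:,::-1]); p=r.camera_params(n); print(n,p)
s=r.get_state(); print(s)
E
```

```text
top {'fx': 447.9189770126125, 'fy': 447.9189770126125, 'cx': 323.14484571594323, 'cy': 241.16978045625888, 'R': array([[-0.0305644 , -0.9995231 , -0.00440427],
       [-0.9768142 ,  0.03080352, -0.21186119],
       [ 0.21189582, -0.00217325, -0.97728984]]), 't': array([-0.02420355,  0.53477512,  0.93887704])}
side {'fx': 503.9863249180312, 'fy': 503.9863249180312, 'cx': 325.8879867414902, 'cy': 245.71720613401897, 'R': array([[-0.90517021, -0.42484993,  0.01301683],
       [-0.34114646,  0.70788517, -0.61848014],
       [ 0.25354682, -0.56427044, -0.78569261]]), 't': array([0.44874658, 0.22104937, 1.05900444])}
{'time_s': 0.1, 'joints': array([-5.66005985e+01,  2.05875447e+01,  6.42333470e-01, -1.65642500e-02,
       -7.01361124e+01, -1.65050212e+01]), 'qd': array([-0.03445426, -0.0603317 ,  0.00218204,  0.12817642,  0.03197613,
        0.00281997]), 'joint_torque': array([-1.77928672e-03, -5.84162414e+01,  2.93749470e+01,  7.01549694e+00,
        1.01886364e-02, -7.48207776e-05]), 'tcp_pos': array([ 0.19609554, -0.64573072,  0.40384262]), 'eef_rot': array([ 1.79917603e+02, -8.17508233e-03, -1.63111253e+02]), 'contact_force': array([-0.18662986,  0.61220399,  0.09463825]), 'moment': array([-0.0216854 ,  0.00158631, -0.01751727]), 'gripper_force': 0.0, 'gripper_width': 0.08760521181824764}
```

View pics/top0.png

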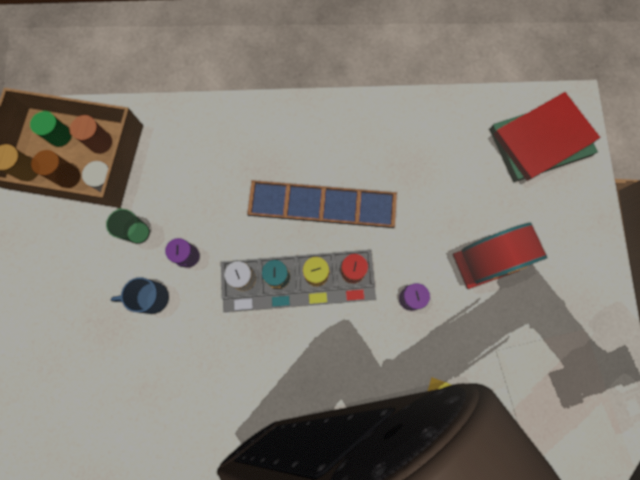

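View pics/side0.png

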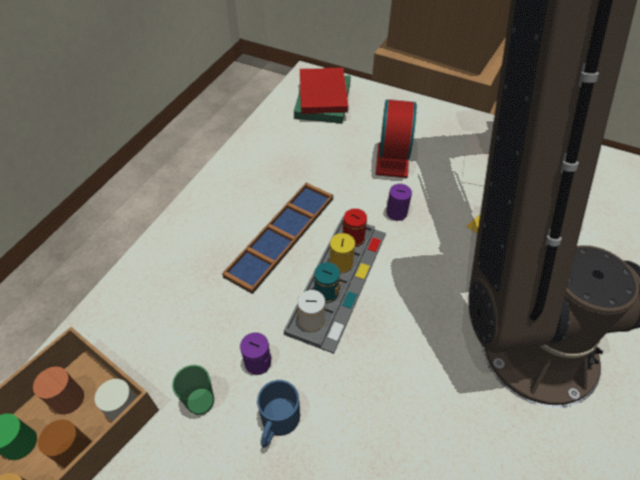

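```bash
python3 - <<'E'
import cv2
a=cv2.imread("pics/top0.png")[175:315,213:403]
cv2.imwrite("pics/c1.png",cv2.resize(a,None,fx=4,fy=4,interpolation=cv2.INTER_CUBIC))
E
```

```text
(no output)
```

View pics/c1.png

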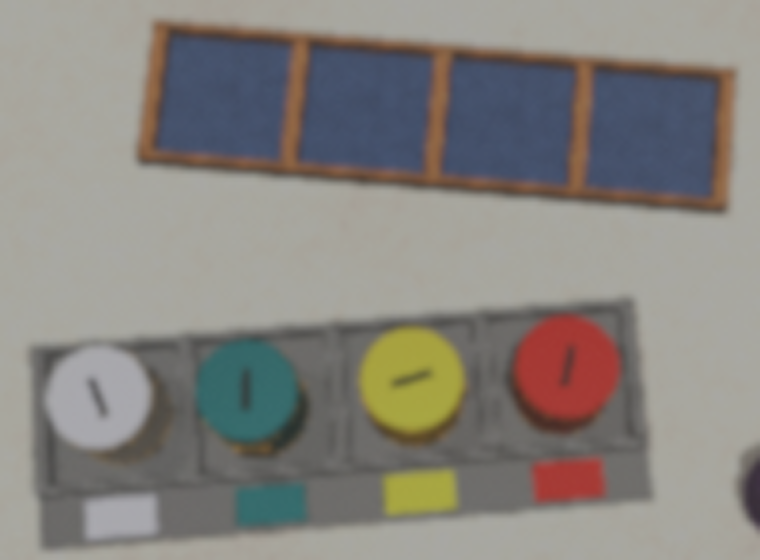

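```bash
cat > h.py <<'E'
import numpy as np
from plant import r
P={n:r.camera_params(n) for n in("top","side")}
def ray(n,u,v,z):
    p=P[n];R=p["R"];d=R.T@[(u-p["cx"])/p["fx"],(v-p["cy"])/p["fy"],1];c=-R.T@p["t"]
    return (c+d*(z-c[2])/d[2])[:2]
def proj(n,X):
    p=P[n];c=p["R"]@X+p["t"];return c[0]/c[2]*p["fx"]+p["cx"],c[1]/c[2]*p["fy"]+p["cy"]
E
python3 - <<'E'
from h import *
np.set_printoptions(precision=4,suppress=True)
f=lambda x,y,z:ray("top",213+(x+.5)/4-.5,175+(y+.5)/4-.5,z)
for n,c in dict(white=(99,397),teal=(248,390),yellow=(413,380),red=(567,368)).items(): print(n,f(*c,.086))
T=np.array([f(*c,.008) for c in((121,516),(271,505),(420,492),(569,480))]);d=T[0]-T[3];a=np.arctan2(-d[0],d[1])
print("tray",np.degrees(a),T+.058*np.array([np.cos(a),np.sin(a)]),np.linalg.norm(d))
C=np.array([f(*c,.018) for c in((155,22),(735,70),(727,211),(139,160))]);d=(C[0]+C[3]-C[1]-C[2])/2;a=np.arctan2(-d[0],d[1])
print("rack",C,np.degrees(a),np.linalg.norm(d),C.mean(0))
for y in(.1275,.0425,-.0425,-.1275): print(C.mean(0)+y*np.array([-np.sin(a),np.cos(a)]))
print("purple R",ray("top",417,296,.08),"purpleL",ray("top",178,250,.08),"drum",ray("top",500,250,.1),"drum left",ray("top",457,250,.1),'glass',ray("top",122,222,.095))
print('side check',[(n,ray("side",*c,.086)) for n,c in dict(white=(311,299),teal=(327,274),yellow=(342,244),red=(355,218)).items()])
E
```

```text
white [0.4622 0.1437]
teal [0.4634 0.0645]
yellow [ 0.4661 -0.0234]
red [ 0.4699 -0.1056]
tray 2.8030394062720068 [[ 0.4631  0.1485]
 [ 0.4667  0.0633]
 [ 0.4714 -0.0215]
 [ 0.4756 -0.1065]] 0.2552322430531796
rack [[ 0.6966  0.1257]
 [ 0.6556 -0.2178]
 [ 0.5699 -0.2076]
 [ 0.6116  0.1348]] -6.874699100349204 0.3454496746261787 [ 0.6334 -0.0412]
[0.6487 0.0854]
[0.6385 0.001 ]
[ 0.6283 -0.0834]
[ 0.6182 -0.1678]
purple R [ 0.404  -0.2354] purpleL [0.5192 0.2741] drum [ 0.4936 -0.4137] drum left [ 0.4965 -0.323 ] glass [0.5817 0.3927]
side check [('white', array([0.4646, 0.1406])), ('teal', array([0.4615, 0.07  ])), ('yellow', array([ 0.4659, -0.018 ])), ('red', array([ 0.47  , -0.1013]))]
```

```bash
cat >> h.py <<'E'
from scipy.spatial.transform import Rotation as Ro
def go(x,y,z,yaw=-90):
    s=r.get_state();R=Ro.from_euler("xyz",s["eef_rot"],degrees=True);D=Ro.from_euler("xyz",[180,0,yaw],degrees=True)
    print("shift",np.round(R.inv().apply(np.array([x,y,z])-s["tcp_pos"]),4),"turn",np.round((R.inv()*D).as_rotvec(degrees=True),1))
E
python3 -m pendant '[[[-0.21,0.22,0,0,0,-43,1],[-0.21,0.22,0,0,0,-43,1],[-0.21,0.22,0,0,0,-43,1],[-0.21,0.22,0,0,0,-43,1],[-0.21,0.22,0,0,0,-43,1]]]' 25
python3 -c "
from h import *
go(.470,-.105,.36)"
```

```text
time_s: 0.6
tcp_pos: [0.309, -0.4209, 0.4044]
eef_rot: [180.0, 0.0, -119.8]
contact_force: [1.6, -0.7, 0.2]
gripper_width: 0.0875
gripper_force: 0.0
shift [-0.3541  0.0173  0.0444] turn [  0.    0.  -29.8]
```

```bash

python3 -m pendant '[[[-0.354,0.017,0.044,0,0,-30,1],[-0.354,0.017,0.044,0,0,-30,1],[-0.354,0.017,0.044,0,0,-30,1],[-0.354,0.017,0.044,0,0,-30,1],[-0.354,0.017,0.044,0,0,-30,1]]]'
python3 -c "
from h import *
go(.470,-.105,.32)"
```

```text
time_s: 1.1
tcp_pos: [0.4231, -0.2004, 0.3738]
eef_rot: [-180.0, 0.0, -90.0]
contact_force: [2.3, -1.6, 0.6]
gripper_width: 0.0878
gripper_force: 0.0
shift [-0.0954 -0.0469  0.0538] turn [-0.  0.  0.]
```

```bash

python3 -m pendant '[[[-0.095,-0.047,0.054,0,0,0,1],[-0.095,-0.047,0.054,0,0,0,1],[-0.095,-0.047,0.054,0,0,0,1],[-0.095,-0.047,0.054,0,0,0,1],[-0.095,-0.047,0.054,0,0,0,1]]]'
python3 - <<'E'
from h import *
import cv2
go(.470,-.105,.215)
a=np.hstack([r.capture("side")[100:400,200:500],r.capture("top")[130:330,220:420].repeat(1,0)[:200].copy() if 0 else cv2.resize(r.capture("top")[150:350,220:420],(300,300))])
cv2.imwrite("pics/a1.png",a[:,:,::-1])
E
```

```text
time_s: 1.6
tcp_pos: [0.47, -0.1074, 0.3197]
eef_rot: [179.9, -0.0, -90.1]
contact_force: [1.3, -0.1, 0.1]
gripper_width: 0.0878
gripper_force: 0.0
shift [-2.400e-03 -1.000e-04  1.047e-01] turn [ 0.1 -0.  -0.1]
```

View pics/a1.png

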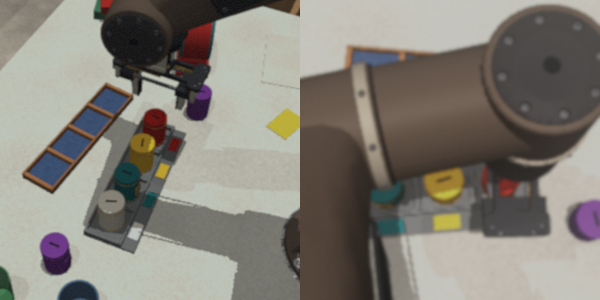

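The gripper straddles the red tin (left panel, about (155,120)), with the fingers opening along x. I'll descend and grip.

```bash

python3 -m pendant '[[[-0.002,0,0.035,0,0,0,1],[-0.002,0,0.07,0,0,0,1],[-0.002,0,0.095,0,0,0,1],[-0.002,0,0.105,0,0,0,1],[-0.002,0,0.105,0,0,0,1]]]'
python3 -m pendant '[[[0,0,0,0,0,0,-1],[0,0,0,0,0,0,-1],[0,0,0,0,0,0,-1],[0,0,0,0,0,0,-1],[0,0,0,0,0,0,-1]]]' 25
python3 -c "
from h import *
go(.470,-.105,.32)"
```

```text
time_s: 2.2
tcp_pos: [0.4697, -0.1063, 0.2143]
eef_rot: [179.9, -0.0, -90.2]
contact_force: [0.2, 1.2, 0.2]
gripper_width: 0.0877
gripper_force: 0.0
time_s: 2.7
tcp_pos: [0.4704, -0.1054, 0.2155]
eef_rot: [-179.9, 0.0, -90.1]
contact_force: [0.5, 0.6, 4.8]
gripper_width: 0.0552
gripper_force: 25.0
shift [-0.0004  0.0003 -0.1045] turn [-0.1  0.  -0.1]
```

```bash

python3 -m pendant '[[[0,0,-0.02,0,0,0,-1],[0,0,-0.06,0,0,0,-1],[0,0,-0.10,0,0,0,-1],[0,0,-0.115,0,0,0,-1],[0,0,-0.115,0,0,0,-1]]]'
python3 -c "
from h import *
go(.6487,.0854,.33)"
```

```text
time_s: 3.2
tcp_pos: [0.4706, -0.1054, 0.3325]
eef_rot: [-179.7, 0.0, -90.1]
contact_force: [-0.0, 0.4, -2.5]
gripper_width: 0.0553
gripper_force: 25.0
shift [-0.1912 -0.1776  0.0036] turn [-0.3  0.  -0.1]
```

```bash

python3 -m pendant '[[[-0.03,-0.028,0,0,0,0,-1],[-0.06,-0.056,0,0,0,0,-1],[-0.09,-0.084,0,0,0,0,-1],[-0.12,-0.112,0,0,0,0,-1],[-0.15,-0.14,0,0,0,0,-1]]]'
python3 -m pendant '[[[-0.025,-0.024,0,0,0,0,-1],[-0.041,-0.038,0,0,0,0,-1],[-0.041,-0.038,0,0,0,0,-1],[-0.041,-0.038,0,0,0,0,-1],[-0.041,-0.038,0,0,0,0,-1]]]'
python3 - <<'E'
from h import *
import cv2
go(.6487,.0854,.23)
cv2.imwrite("pics/a2.png",cv2.resize(r.capture("side")[130:350,180:400],(660,660))[:600,:,::-1])
E
```

```text
time_s: 3.7
tcp_pos: [0.6109, 0.0454, 0.3282]
eef_rot: [179.9, -0.0, -90.1]
contact_force: [0.8, -0.5, -0.6]
gripper_width: 0.0557
gripper_force: 25.0
time_s: 4.2
tcp_pos: [0.6479, 0.0845, 0.3289]
eef_rot: [179.9, -0.0, -90.2]
contact_force: [0.2, -0.4, -1.4]
gripper_width: 0.0559
gripper_force: 25.0
shift [-0.0009 -0.001   0.0988] turn [ 0.1 -0.  -0.2]
```

View pics/a2.png

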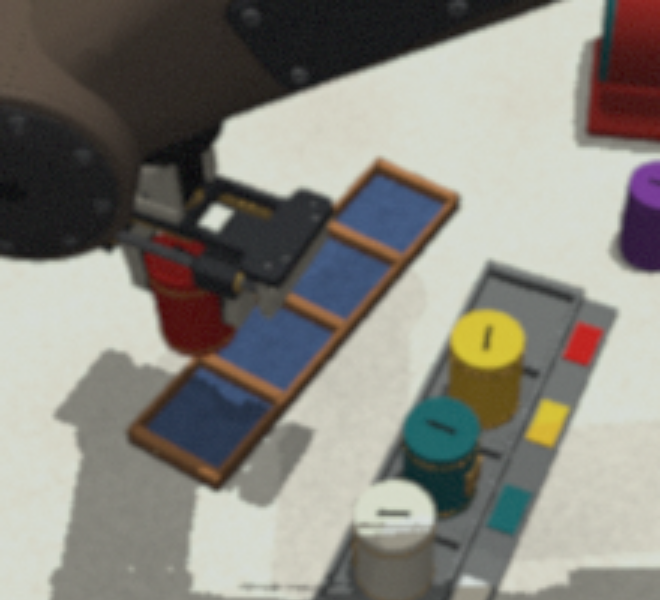

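The red tin hangs upright over the rack's left bay (its rim is at about (190,345) in the crop).

```bash

python3 -m pendant '[[[0,0,0.04,0,0,0,-1],[0,0,0.08,0,0,0,-1],[0,0,0.1,0,0,0,-1],[0,0,0.105,0,0,0,-1],[0,0,0.108,0,0,0,-1]]]'
python3 -m pendant '[[[0,0,0.002,0,0,0,-1],[0,0,0.004,0,0,0,-1],[0,0,0.005,0,0,0,-1],[0,0,0.006,0,0,0,-1],[0,0,0.006,0,0,0,-1]]]'
python3 - <<'E'
from h import *
import cv2
go(.6487,.0854,.215)
cv2.imwrite("pics/a3.png",cv2.resize(r.capture("side")[180:330,180:330],(600,600))[:,:,::-1])
E
```

```text
time_s: 4.75
tcp_pos: [0.6486, 0.0846, 0.2221]
eef_rot: [-180.0, -0.0, -90.2]
contact_force: [-0.1, 0.3, -1.0]
gripper_width: 0.0555
gripper_force: 25.0
time_s: 5.25
tcp_pos: [0.6486, 0.0851, 0.2162]
eef_rot: [-180.0, 0.0, -90.1]
contact_force: [0.3, -0.7, -1.2]
gripper_width: 0.0554
gripper_force: 25.0
shift [-0.0003 -0.0001  0.0012] turn [-0.   0.  -0.1]
```

View pics/a3.png

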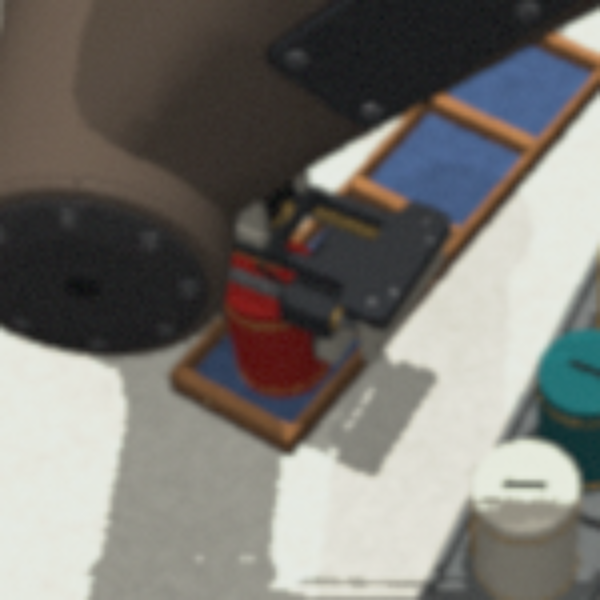

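The tin is inside the left bay, rim at about (280,385), clear of the walls. Now I'll lower it the last millimetre until I feel contact.

```bash

python3 -m pendant '[[[0,0,0.001,0,0,0,-1],[0,0,0.0015,0,0,0,-1],[0,0,0.0015,0,0,0,-1]]]'
```

```text
time_s: 5.6
tcp_pos: [0.6486, 0.0851, 0.2156]
eef_rot: [-180.0, 0.0, -90.1]
contact_force: [-3.5, -0.4, 7.0]
gripper_width: 0.0556
gripper_force: 25.0
```

```bash

python3 -m pendant '[[[0,0,0,0,0,0,0.2],[0,0,0,0,0,0,1],[0,0,0,0,0,0,1],[0,0,0,0,0,0,1],[0,0,0,0,0,0,1]]]'
python3 -m pendant '[[[0,0,-0.02,0,0,0,1],[0,0,-0.06,0,0,0,1],[0,0,-0.105,0,0,0,1],[0,0,-0.105,0,0,0,1],[0,0,-0.105,0,0,0,1]]]'
python3 -c "
from h import *
go(.466,-.0225,.32)"
```

```text
time_s: 6.1
tcp_pos: [0.6485, 0.0851, 0.2142]
eef_rot: [180.0, -0.0, -90.1]
contact_force: [0.0, -0.2, 0.9]
gripper_width: 0.0824
gripper_force: 0.0
time_s: 6.6
tcp_pos: [0.6488, 0.0852, 0.3209]
eef_rot: [-179.8, 0.1, -90.1]
contact_force: [-1.0, -0.4, -0.4]
gripper_width: 0.0875
gripper_force: 0.0
shift [0.1081 0.1825 0.0002] turn [-0.2  0.1 -0.1]
```

```bash

python3 -m pendant '[[[0.108,0.1825,0,0,0,0,1],[0.108,0.1825,0,0,0,0,1],[0.108,0.1825,0,0,0,0,1],[0.108,0.1825,0,0,0,0,1],[0.108,0.1825,0,0,0,0,1]]]'
python3 -m pendant '[[[0,0,0,0,0,0,1],[0,0,0.03,0,0,0,1],[0,0,0.07,0,0,0,1],[0,0,0.1,0,0,0,1],[0,0,0.104,0,0,0,1]]]'
python3 -c "
from h import *
go(.466,-.0225,.215)"
```

```text
time_s: 7.1
tcp_pos: [0.461, -0.0248, 0.318]
eef_rot: [179.8, -0.0, -90.2]
contact_force: [1.9, 0.5, 1.3]
gripper_width: 0.0877
gripper_force: 0.0
time_s: 7.6
tcp_pos: [0.4652, -0.0225, 0.2117]
eef_rot: [179.6, -0.1, -90.2]
contact_force: [-0.4, 0.3, 1.2]
gripper_width: 0.0874
gripper_force: 0.0
shift [ 0.     -0.0008 -0.0033] turn [ 0.4 -0.1 -0.2]
```

```bash

python3 -m pendant '[[[0,0,0,0,0,0,-1],[0,0,0,0,0,0,-1],[0,0,0,0,0,0,-1],[0,0,0,0,0,0,-1],[0,0,0,0,0,0,-1]]]' 25
python3 -m pendant '[[[0,0,-0.02,0,0,0,-1],[0,0,-0.06,0,0,0,-1],[0,0,-0.10,0,0,0,-1],[0,0,-0.115,0,0,0,-1],[0,0,-0.115,0,0,0,-1]]]'
python3 -c "
from h import *
go(.6385,.001,.331)"
```

```text
time_s: 8.1
tcp_pos: [0.4663, -0.0223, 0.2164]
eef_rot: [-179.9, 0.0, -90.1]
contact_force: [-0.2, 1.6, 4.9]
gripper_width: 0.0556
gripper_force: 25.0
time_s: 8.6
tcp_pos: [0.4662, -0.0224, 0.3331]
eef_rot: [-179.7, 0.1, -90.1]
contact_force: [0.1, 0.2, -1.4]
gripper_width: 0.0554
gripper_force: 25.0
shift [-0.0238 -0.1722  0.0031] turn [-0.3  0.1 -0.1]
```

```bash

python3 -m pendant '[[[-0.005,-0.04,0,0,0,0,-1],[-0.011,-0.08,0,0,0,0,-1],[-0.017,-0.12,0,0,0,0,-1],[-0.021,-0.15,0,0,0,0,-1],[-0.0235,-0.172,0,0,0,0,-1]]]'
python3 -m pendant '[[[0,0,0.02,0,0,0,-1],[0,0,0.06,0,0,0,-1],[0,0,0.09,0,0,0,-1],[0,0,0.105,0,0,0,-1],[0,0,0.108,0,0,0,-1]]]'
python3 -m pendant '[[[0,0,0.002,0,0,0,-1],[0,0,0.004,0,0,0,-1],[0,0,0.004,0,0,0,-1],[0,0,0.004,0,0,0,-1]]]'
python3 - <<'E'
from h import *
import cv2
go(.6385,.001,.2163)
cv2.imwrite("pics/a4.png",cv2.resize(r.capture("side")[170:320,200:350],(600,600))[:,:,::-1])
E
```

```text
time_s: 9.1
tcp_pos: [0.6392, 0.0008, 0.3277]
eef_rot: [179.8, -0.0, -90.2]
contact_force: [-0.3, -0.3, -2.4]
gripper_width: 0.0553
gripper_force: 25.0
time_s: 9.6
tcp_pos: [0.6362, 0.0002, 0.2181]
eef_rot: [179.6, -0.1, -90.2]
contact_force: [0.4, 0.1, -1.3]
gripper_width: 0.0556
gripper_force: 25.0
time_s: 10.0
tcp_pos: [0.6381, 0.0007, 0.2193]
eef_rot: [-179.9, 0.0, -90.1]
contact_force: [-0.2, -0.3, -2.1]
gripper_width: 0.0559
gripper_force: 25.0
shift [-0.0003 -0.0004  0.003 ] turn [-0.1  0.  -0.1]
```

View pics/a4.png

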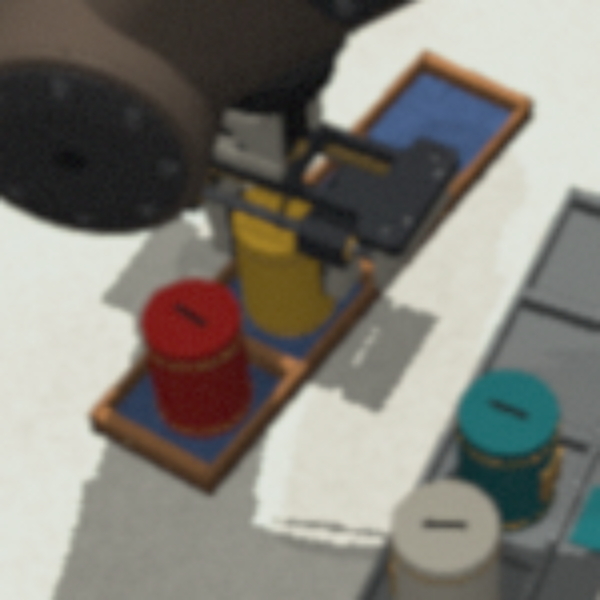

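The red tin stands upright in its bay (top at (192,320)), and the yellow one is just above the floor of the second bay (base at (290,325)). I'll lower it until it makes contact.

```bash

python3 -m pendant '[[[0,0,0.001,0,0,0,-1],[0,0,0.002,0,0,0,-1],[0,0,0.003,0,0,0,-1],[0,0,0.003,0,0,0,-1],[0,0,0.003,0,0,0,-1]]]'
```

```text
time_s: 10.55
tcp_pos: [0.6379, 0.0006, 0.2165]
eef_rot: [-180.0, -0.0, -90.1]
contact_force: [-3.1, 1.2, 6.8]
gripper_width: 0.0556
gripper_force: 25.0
```

Contact is felt, so I'll release it and go to teal.

```bash

python3 -m pendant '[[[0,0,0,0,0,0,0.2],[0,0,0,0,0,0,1],[0,0,0,0,0,0,1],[0,0,0,0,0,0,1],[0,0,0,0,0,0,1]]]'
python3 -m pendant '[[[0,0,-0.02,0,0,0,1],[0,0,-0.06,0,0,0,1],[0,0,-0.105,0,0,0,1],[0,0,-0.105,0,0,0,1],[0,0,-0.105,0,0,0,1]]]'
python3 -c "
from h import *
go(.463,.0665,.32)"
```

```text
time_s: 11.05
tcp_pos: [0.6379, 0.0006, 0.2153]
eef_rot: [180.0, -0.0, -90.1]
contact_force: [0.5, 0.7, 0.4]
gripper_width: 0.082
gripper_force: 0.0
time_s: 11.55
tcp_pos: [0.638, 0.0007, 0.3219]
eef_rot: [-179.8, 0.1, -90.1]
contact_force: [-0.6, -1.0, -0.4]
gripper_width: 0.0877
gripper_force: 0.0
shift [-0.0654  0.1752  0.0014] turn [-0.2  0.1 -0.1]
```

```bash

python3 -m pendant '[[[-0.065,0.175,0,0,0,0,1],[-0.065,0.175,0,0,0,0,1],[-0.065,0.175,0,0,0,0,1],[-0.065,0.175,0,0,0,0,1],[-0.065,0.175,0,0,0,0,1]]]'
python3 -m pendant '[[[0,0,0,0,0,0,1],[0,0,0.03,0,0,0,1],[0,0,0.07,0,0,0,1],[0,0,0.1,0,0,0,1],[0,0,0.105,0,0,0,1]]]'
python3 -m pendant '[[[0,0,0,0,0,0,1],[0,0,0,0,0,0,-1],[0,0,0,0,0,0,-1],[0,0,0,0,0,0,-1],[0,0,0,0,0,0,-1]]]' 25
python3 -m pendant '[[[0,0,-0.02,0,0,0,-1],[0,0,-0.06,0,0,0,-1],[0,0,-0.10,0,0,0,-1],[0,0,-0.115,0,0,0,-1],[0,0,-0.115,0,0,0,-1]]]'
python3 -c "
from h import *
go(.6283,-.0834,.332)"
```

```text
time_s: 12.05
tcp_pos: [0.459, 0.0661, 0.3195]
eef_rot: [179.9, -0.0, -90.0]
contact_force: [0.4, -0.5, 0.6]
gripper_width: 0.0876
gripper_force: 0.0
time_s: 12.55
tcp_pos: [0.4625, 0.065, 0.2117]
eef_rot: [179.6, -0.2, -90.2]
contact_force: [0.1, -0.5, 0.2]
gripper_width: 0.0878
gripper_force: 0.0
time_s: 13.05
tcp_pos: [0.4632, 0.0661, 0.2162]
eef_rot: [-179.9, 0.1, -90.1]
contact_force: [0.6, -0.4, 0.1]
gripper_width: 0.061
gripper_force: 0.0
time_s: 13.55
tcp_pos: [0.4635, 0.0663, 0.3334]
eef_rot: [-179.7, 0.2, -90.1]
contact_force: [-0.7, 0.8, -0.8]
gripper_width: 0.0554
gripper_force: 25.0
shift [ 0.1494 -0.1651  0.0018] turn [-0.3  0.2 -0.1]
```

The fingers closed during the first part of the lift, so teal may hang lower than planned. I'll check.

```bash
python3 - <<'E'
from h import *
import cv2
s=r.get_state();print(s["tcp_pos"],s["contact_force"],s["gripper_width"])
im=cv2.resize(r.capture("side")[150:350,230:430],(600,600));
p=s["tcp_pos"]
for z in(0,.02): print(proj("side",np.array([p[0],p[1],z])))
for dz in(-.209,-.129): # expected bottom/top
    u,v=proj("side",p+[0,0,dz]);print((u-230)*3,(v-150)*3)
cv2.imwrite("pics/a5.png",im[:,:,::-1])
E
```

```text
[0.46346904 0.06629095 0.33337956] [-0.6533877   0.79494951 -0.75324057] 0.05537547272248712
(np.float64(326.3589650924359), np.float64(294.325718398189))
(np.float64(326.48234723397803), np.float64(289.4562999167176))
291.5601074351343 334.97432412353373
293.41939315243104 261.59546944504456
```

View pics/a5.png

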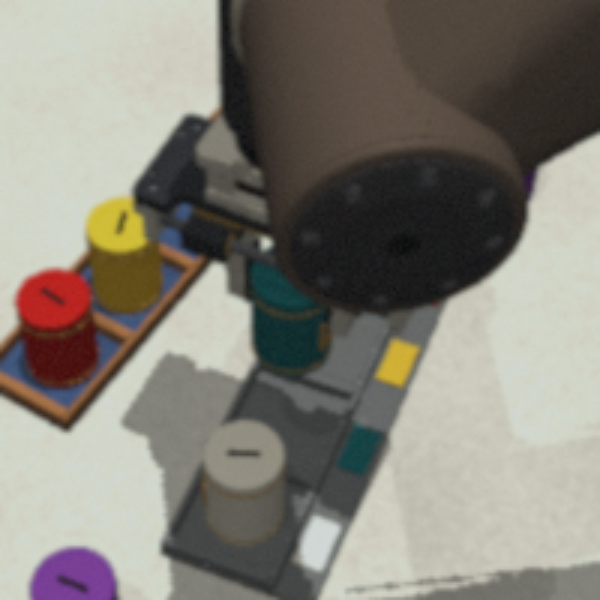

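Teal is held upright but about 10 mm low: its lower rim is at v≈373 against 364 expected. Floor contact should come at TCP z ≈ 0.226, so I'll descend gently from 0.236.

```bash

python3 -m pendant '[[[0.035,-0.04,0,0,0,0,-1],[0.07,-0.08,0,0,0,0,-1],[0.105,-0.12,0,0,0,0,-1],[0.135,-0.15,0,0,0,0,-1],[0.1495,-0.165,0,0,0,0,-1]]]'
python3 -m pendant '[[[0,0,0.01,0,0,0,-1],[0,0,0.045,0,0,0,-1],[0,0,0.075,0,0,0,-1],[0,0,0.09,0,0,0,-1],[0,0,0.09,0,0,0,-1]]]'
python3 -m pendant '[[[0,0,0.002,0,0,0,-1],[0,0,0.003,0,0,0,-1],[0,0,0.004,0,0,0,-1],[0,0,0.004,0,0,0,-1],[0,0,0.004,0,0,0,-1]]]'
python3 - <<'E'
from h import *
import cv2
go(.6283,-.0834,.226)
cv2.imwrite("pics/a6.png",cv2.resize(r.capture("side")[150:300,220:370],(600,600))[:,:,::-1])
E
```

```text
time_s: 14.1
tcp_pos: [0.6295, -0.0866, 0.3276]
eef_rot: [179.8, -0.0, -90.2]
contact_force: [-0.9, 0.3, -1.7]
gripper_width: 0.0558
gripper_force: 25.0
time_s: 14.6
tcp_pos: [0.6255, -0.0835, 0.2361]
eef_rot: [179.6, -0.0, -90.2]
contact_force: [0.1, -0.2, -1.0]
gripper_width: 0.0554
gripper_force: 25.0
time_s: 15.1
tcp_pos: [0.6277, -0.0839, 0.237]
eef_rot: [-179.9, 0.0, -90.1]
contact_force: [0.2, 0.9, -1.3]
gripper_width: 0.0555
gripper_force: 25.0
shift [-0.0005 -0.0006  0.011 ] turn [-0.1  0.  -0.1]
```

View pics/a6.png

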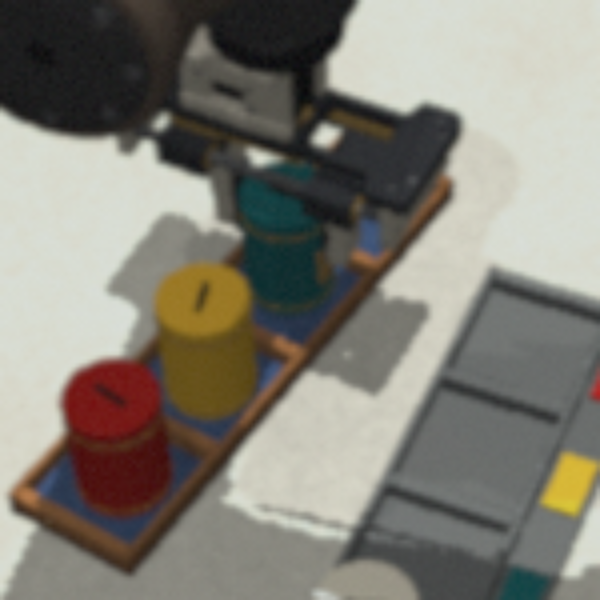

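The teal tin is over the third bay, base at (290,305). I'll lower it in small steps.

```bash

python3 -m pendant '[[[0,0,0.001,0,0,0,-1],[0,0,0.003,0,0,0,-1],[0,0,0.005,0,0,0,-1],[0,0,0.006,0,0,0,-1],[0,0,0.006,0,0,0,-1]]]'
python3 -m pendant '[[[0,0,0.001,0,0,0,-1],[0,0,0.002,0,0,0,-1],[0,0,0.002,0,0,0,-1]]]'
```

```text
time_s: 15.65
tcp_pos: [0.6275, -0.0839, 0.23]
eef_rot: [180.0, -0.0, -90.1]
contact_force: [0.6, -0.6, -0.5]
gripper_width: 0.0554
gripper_force: 25.0
time_s: 15.95
tcp_pos: [0.6276, -0.0839, 0.2282]
eef_rot: [180.0, -0.0, -90.1]
contact_force: [0.3, 0.7, -1.1]
gripper_width: 0.0558
gripper_force: 25.0
```

```bash

python3 -m pendant '[[[0,0,0.001,0,0,0,-1],[0,0,0.002,0,0,0,-1],[0,0,0.002,0,0,0,-1]]]'
python3 -m pendant '[[[0,0,0.0005,0,0,0,-1],[0,0,0.001,0,0,0,-1],[0,0,0.001,0,0,0,-1]]]'
```

```text
time_s: 16.25
tcp_pos: [0.6276, -0.0839, 0.2262]
eef_rot: [180.0, -0.0, -90.1]
contact_force: [-0.1, 0.6, -1.0]
gripper_width: 0.0555
gripper_force: 25.0
time_s: 16.55
tcp_pos: [0.6276, -0.0839, 0.2255]
eef_rot: [-180.0, -0.0, -90.1]
contact_force: [-0.1, 1.4, 1.2]
gripper_width: 0.0554
gripper_force: 25.0
```

```bash

python3 -m pendant '[[[0,0,0.0005,0,0,0,-1],[0,0,0.0005,0,0,0,-1]]]'
python3 -m pendant '[[[0,0,0,0,0,0,0.2],[0,0,0,0,0,0,1],[0,0,0,0,0,0,1],[0,0,0,0,0,0,1],[0,0,0,0,0,0,1]]]'
python3 -m pendant '[[[0,0,-0.02,0,0,0,1],[0,0,-0.06,0,0,0,1],[0,0,-0.095,0,0,0,1],[0,0,-0.095,0,0,0,1],[0,0,-0.095,0,0,0,1]]]'
python3 -c "
from h import *
go(.463,.143,.32)"
```

```text
time_s: 16.75
tcp_pos: [0.6276, -0.0839, 0.2255]
eef_rot: [-180.0, -0.0, -90.1]
contact_force: [-2.7, 0.7, 5.8]
gripper_width: 0.0557
gripper_force: 25.0
time_s: 17.25
tcp_pos: [0.6276, -0.0839, 0.2247]
eef_rot: [180.0, -0.0, -90.1]
contact_force: [0.4, 0.0, -0.4]
gripper_width: 0.0818
gripper_force: 0.0
time_s: 17.75
tcp_pos: [0.6277, -0.0839, 0.3208]
eef_rot: [-179.9, 0.0, -90.1]
contact_force: [-0.3, 1.0, -0.8]
gripper_width: 0.0878
gripper_force: 0.0
shift [-0.2264  0.1653  0.0006] turn [-0.1  0.  -0.1]
```

```bash

python3 -m pendant '[[[-0.2265,0.165,0,0,0,0,1],[-0.2265,0.165,0,0,0,0,1],[-0.2265,0.165,0,0,0,0,1],[-0.2265,0.165,0,0,0,0,1],[-0.2265,0.165,0,0,0,0,1]]]'
python3 -c "
from h import *
go(.463,.143,.32)"
```

```text
time_s: 18.25
tcp_pos: [0.4792, 0.1195, 0.3186]
eef_rot: [179.9, -0.1, -90.2]
contact_force: [0.6, 1.3, 0.4]
gripper_width: 0.0877
gripper_force: 0.0
shift [-0.0235  0.0163 -0.0014] turn [ 0.1 -0.1 -0.2]
```

```bash

python3 -m pendant '[[[-0.024,0.017,0,0,0,0,1],[-0.024,0.017,0,0,0,0,1],[-0.024,0.017,0,0,0,0,1]]]'
python3 -m pendant '[[[0,0,0.03,0,0,0,1],[0,0,0.07,0,0,0,1],[0,0,0.1,0,0,0,1],[0,0,0.105,0,0,0,1],[0,0,0.105,0,0,0,1]]]'
python3 -m pendant '[[[0,0,0,0,0,0,-1],[0,0,0,0,0,0,-1],[0,0,0,0,0,0,-1],[0,0,0,0,0,0,-1],[0,0,0,0,0,0,-1]]]' 25
python3 -c "
from h import *
go(.463,.143,.215)"
```

```text
time_s: 18.55
tcp_pos: [0.4634, 0.143, 0.3191]
eef_rot: [179.9, -0.0, -90.0]
contact_force: [0.4, -0.2, -0.3]
gripper_width: 0.0875
gripper_force: 0.0
time_s: 19.05
tcp_pos: [0.4643, 0.1418, 0.214]
eef_rot: [179.9, -0.1, -90.2]
contact_force: [0.7, 0.3, 0.8]
gripper_width: 0.0877
gripper_force: 0.0
time_s: 19.55
tcp_pos: [0.464, 0.1426, 0.2155]
eef_rot: [-180.0, 0.0, -90.1]
contact_force: [-2.3, -0.5, 5.4]
gripper_width: 0.0558
gripper_force: 25.0
shift [-0.0003  0.001   0.0005] turn [-0.   0.  -0.1]
```

```bash

python3 -m pendant '[[[0,0,-0.02,0,0,0,-1],[0,0,-0.06,0,0,0,-1],[0,0,-0.10,0,0,0,-1],[0,0,-0.115,0,0,0,-1],[0,0,-0.115,0,0,0,-1]]]'
python3 -m pendant '[[[0.036,-0.018,0,0,0,0,-1],[0.072,-0.036,0,0,0,0,-1],[0.108,-0.054,0,0,0,0,-1],[0.144,-0.072,0,0,0,0,-1],[0.18,-0.09,0,0,0,0,-1]]]'
python3 -m pendant '[[[0.036,-0.018,0,0,0,0,-1],[0.072,-0.036,0,0,0,0,-1],[0.108,-0.054,0,0,0,0,-1],[0.13,-0.065,0,0,0,0,-1],[0.13,-0.065,0,0,0,0,-1]]]'
python3 -c "
from h import *
go(.6182,-.1678,.33)"
```

```text
time_s: 20.05
tcp_pos: [0.4644, 0.1429, 0.3324]
eef_rot: [-179.8, 0.2, -90.1]
contact_force: [0.8, -0.3, -2.7]
gripper_width: 0.0554
gripper_force: 25.0
time_s: 20.55
tcp_pos: [0.5535, -0.0391, 0.328]
eef_rot: [179.9, -0.0, -90.1]
contact_force: [0.6, 0.4, -1.0]
gripper_width: 0.0556
gripper_force: 25.0
time_s: 21.05
tcp_pos: [0.6186, -0.1704, 0.3269]
eef_rot: [179.8, -0.0, -90.3]
contact_force: [-0.9, 0.5, -2.5]
gripper_width: 0.0557
gripper_force: 25.0
shift [-0.0026  0.0005 -0.0031] turn [ 0.2 -0.  -0.3]
```

```bash

python3 -m pendant '[[[0,0,0.01,0,0,0,-1],[0,0,0.05,0,0,0,-1],[0,0,0.09,0,0,0,-1],[0,0,0.105,0,0,0,-1],[0,0,0.108,0,0,0,-1]]]'
python3 -m pendant '[[[0,0,0.001,0,0,0,-1],[0,0,0.003,0,0,0,-1],[0,0,0.004,0,0,0,-1],[0,0,0.004,0,0,0,-1],[0,0,0.004,0,0,0,-1]]]'
python3 - <<'E'
from h import *
import cv2
go(.6182,-.1678,.2155)
cv2.imwrite("pics/a7.png",cv2.resize(r.capture("side")[140:290,220:370],(600,600))[:,:,::-1])
E
```

```text
time_s: 21.55
tcp_pos: [0.6163, -0.1666, 0.2179]
eef_rot: [179.6, 0.0, -90.1]
contact_force: [-0.4, -0.1, -2.0]
gripper_width: 0.056
gripper_force: 25.0
time_s: 22.05
tcp_pos: [0.6184, -0.1678, 0.2186]
eef_rot: [-179.9, 0.0, -90.1]
contact_force: [0.9, 0.1, -1.6]
gripper_width: 0.0558
gripper_force: 25.0
shift [-0.      0.0002  0.0031] turn [-0.1  0.  -0.1]
```

View pics/a7.png

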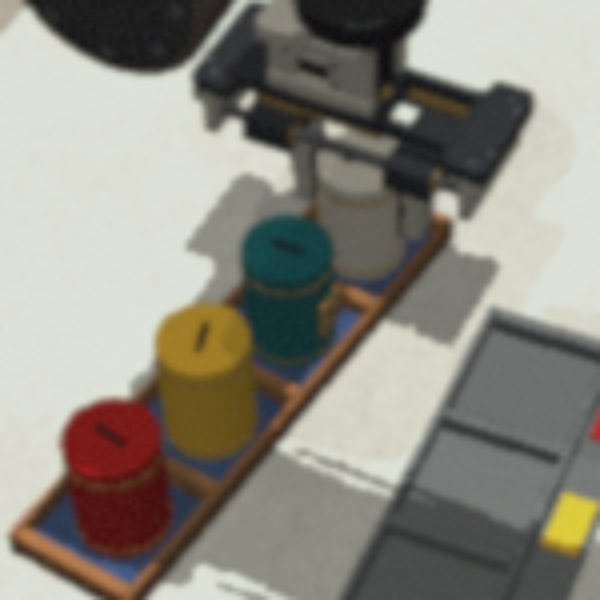

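The white tin is in the right bay, base at about (365,275). The other three stand upright in theirs. I'll lower this one to contact.

```bash

python3 -m pendant '[[[0,0,0.001,0,0,0,-1],[0,0,0.002,0,0,0,-1],[0,0,0.003,0,0,0,-1],[0,0,0.003,0,0,0,-1],[0,0,0.003,0,0,0,-1]]]'
```

```text
time_s: 22.6
tcp_pos: [0.6182, -0.1679, 0.2155]
eef_rot: [-180.0, -0.0, -90.1]
contact_force: [-3.2, -0.3, 4.7]
gripper_width: 0.0555
gripper_force: 25.0
```

```bash

python3 -m pendant '[[[0,0,0,0,0,0,0.2],[0,0,0,0,0,0,1],[0,0,0,0,0,0,1],[0,0,0,0,0,0,1],[0,0,0,0,0,0,1]]]'
python3 -m pendant '[[[0,0,-0.02,0,0,0,1],[0,0,-0.06,0,0,0,1],[0,0,-0.105,0,0,0,1],[0,0,-0.13,0,0,0,1],[0,0,-0.13,0,0,0,1]]]'
python3 -m pendant '[[[-0.03,0.15,0,0,0,0,1],[-0.03,0.15,0,0,0,0,1],[-0.03,0.15,0,0,0,0,1],[-0.03,0.15,0,0,0,0,1],[-0.03,0.15,0,0,0,0,1]]]'
python3 - <<'E'
from h import *
import cv2
cv2.imwrite("pics/f.png",r.capture("side")[:,:,::-1])
E
```

```text
time_s: 23.1
tcp_pos: [0.6183, -0.1678, 0.2147]
eef_rot: [180.0, -0.0, -90.1]
contact_force: [-0.6, 0.5, 0.9]
gripper_width: 0.0818
gripper_force: 0.0
time_s: 23.6
tcp_pos: [0.6194, -0.168, 0.3498]
eef_rot: [-179.5, -0.0, -90.1]
contact_force: [0.5, 0.1, -0.3]
gripper_width: 0.0875
gripper_force: 0.0
time_s: 24.1
tcp_pos: [0.4672, -0.1373, 0.3451]
eef_rot: [-179.9, 0.0, -90.1]
contact_force: [0.7, 0.8, 0.1]
gripper_width: 0.0881
gripper_force: 0.0
```

View pics/f.png

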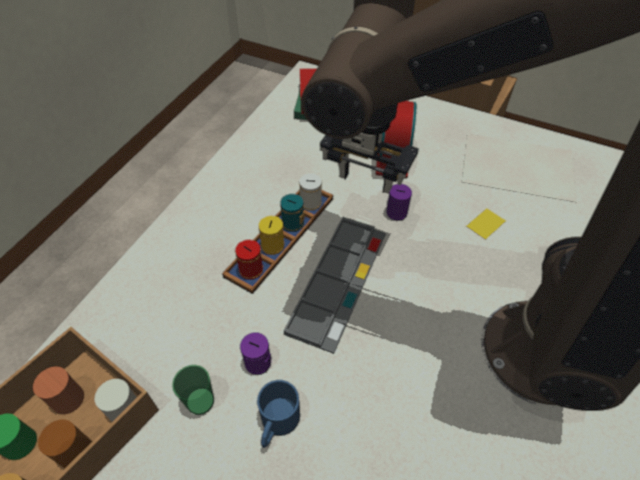

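All four tins stand upright in the rack: red (249,260), yellow (271,234), teal (292,212) and white (311,190). The bystanders haven't moved and the arm is clear.

```bash
python3 -c "
from plant import r
print(r.close_job())"
```

```text
the job is handed in; nothing more can be done
None
```

The four tins stand upright and released in the rack in reverse order (left to right: red, yellow, teal, white), nothing else was disturbed, and the job was handed in at about 24 s.

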